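Move the hanging tin to the other folding peg in the pipe workshop

ROBOT

A 7-joint arm with a two-finger parallel gripper is mounted at the origin on the work surface. World frame = base frame: x ahead of the robot, y to its left, z up, the work surface at z = 0. Lengths are in m, angles in rad, forces in N, time in s.
With the tool pointing down it reaches from about 0.425 to 0.925 m from the base axis. Payload 6.8 kg.
Tool frame: the origin (TCP) lies at the very end of the fingers, on their centre line; the grasp point (between the pads) lies 19 mm behind it; z points along the fingers, y is the direction in which the jaws open and shut (so a half turn about z gives the same grasp; the last joint's range is limited). The gripper opens to 85 mm and grips with 20 to 120 N. Pads are 22 mm wide; open, the fingers measure 114 mm over their backs; the gripper's body (76 mm by 85 mm) begins 54 mm behind the grasp point. The pads swing forward as they close: fully open they stand 13 mm farther back than shut.
Start: joints at [-1.236, 0.477, 0.022, 1.555, -0.011, 1.109, -0.083], TCP at [0.289, 0.61, 0.231] pointing down, gripper open.
Joint ranges: [-2.96, 2.96], [-0.34, 2.1], [-1.41, 1.46], [0.24, 2.44], [-1.37, 4.51], [0.17, 1.92], [-2.96, 2.96]. Speed limits (rad/s): [2.39, 2.39, 3.14, 3.14, 3.14, 3.14, 3.14].

INTERFACE

Orientations are given as a unit quaternion [w, x, y, z].
In Python, from station import bot gives the robot as it stands.
- The arm moves only by the tool move_arm, never from a script. Its argument "commands" is text: rows parted by semicolons, each of 7 numbers parted by spaces: the opening, from 0 (shut) to 1 (fully open), then the shift along the tool's x, y, z in cm, then the turn, a rotation vector about the tool's x, y, z in degrees. In form: gripper tx ty tz rx ry rz; .... A call has 1 to 12 rows; each row shifts and turns the commanded pose from where the row before left it, along the tool's axes as they then stand; what a row does not reach is not made up. A row lasts 1/12 s, in which the tool goes at most 41.7 mm and 7.16 degrees, less where a joint would pass 70% of its speed; a pose out of reach is approached as far as the arm can. A call with a gripper value outside its range is refused whole. The fingers move at their own pace and stop on an object; "force" is the grip in N (left out, the last holds). Time passes only in rows, so rows that do not move let the fingers close. It gives the time, the measured TCP pose, the force and the opening at its end, in the units of the state.
- bot.get_obs(): the state, without advancing time (a new reading comes with each control period).
- bot.read_camera(name): name is "scene" or "top" or "wrist"; returns a dict with "img" (384x512x3 uint8, red, green, blue), "K" (3x3 intrinsics, pixels), "rvec" (rotation vector, rad) and "tvec" (3), from world to camera coordinates, as OpenCV has them; the wrist camera has in their place "hand_eye" (4x4, takes a point from camera to tool coordinates, whose origin is the TCP and whose axes are the flange's). Camera axes: x right, y down, z forward; pixel columns grow to the right and rows downward; lengths in m; the calibration is good to about 2 mm. A picture is of the moment at which its call begins: read the wrist's pose just before it. There is no depth.
- bot.hand_in(): hands the job in, once; it reports no verdict.
The state is a dict: "t": time; "q": joint angles; "joint_vel": joint speeds; "joint_torque": joint torques, N m; "eef_pos": TCP position; "tool_rot": TCP orientation; "contact_force": force on the tool from outside, world axes, zero at the start; "torque": the same for the moment, N m; "gripper_width": opening from 0.0 (shut) to 1.0 (fully open).
Only numpy, scipy, OpenCV 4.12 (cv2) and the standard library are available. Lean on these libraries where they do the work, as an engineer would, in place of code of your own. Each camera call takes 0.05 s, during which the arm holds its last target. There are 200 camera calls.

TASK

Two wooden boards on the bench each carry a folding peg; a tin hangs on the one that is out. Swing the folded peg of the other board fully out, move the tin across upright so that it hangs freely by its wire hoops on that peg, then fold the emptied peg flat against its board.

Things in the scene. Friction and masses are not known exactly. Their poses are not given: they have to be found in the camera images.
- full_tip (a point): Outer end, on the centre line 190 mm above the bench, of the steel peg that the tin hangs on (fully out at the start). Bar 12 mm thick, 110 mm from hinge pin to this point; its end turns up, to 28 mm above this point. x points along the peg away from the hinge, z up, turning with the peg. Folded, it lies along its wooden board (top 215 mm high), the outer 45 mm jutting past the board's edge.
- free_tip (a point): The same point of the empty peg, on the other, identical board (left or right varies); it starts folded. Both pegs swing level and stay where left; 1 N moves them. Unfolding pushes the peg towards its own -y side (clockwise from above), folding towards its +y side. The board is 30 mm thick, its face 22 mm behind the hinge pin: a fingertip fits behind the jutting end.
- free_peg (a joint): Swing of the empty peg in rad: 0 folded flat along its board (starts at 0 to 0.25), 1.57 fully out, square to the board, against a stop. The other peg swings alike, from fully out (1.57) at the start.
- tin: Open tin 70 (x) x 74 (y) x 58 mm, 0.3 kg, tubes in it to 66 mm. Origin: centre of underside, z up. Two wire hoops at x = +-14 mm, open 63 mm wide in y to 110 mm up, narrowing to a 20 mm wide top, lower side 147.5 mm up; a peg passes them along x. Wooden grip on top, 48 (x) x 18 mm (y), 151 to 185 mm up. Starts 50 mm in from the peg's end, +x to the hinge. Hung, origin is 141.5 mm below the bar's centre line.
There are look-alikes about, which are no part of the job. Leave any green look-alike of the tin alone.

How it is judged:
By the outcome, as a careful person would: the job done as asked, in the order asked, and still so for the second after the job is handed in, with the robot touching nothing.
It also fails if it takes over 61 s, if anything falls off the work surface, if the arm or the gripper's body presses on something with over 40 N, if the wrist force passes 120 N, or if a joint passes its speed limit or range.

## Working session

There is one attempt and no reset: what is moved stays moved. The work goes in short steps, Python scripts to look and compute and a tool call to move; the robot and the scene stay as the last step left them, time stands still between calls to the robot, and variables do not carry over. Pictures are saved under pics/ and viewed, about 8 in all and at most 12, crops included, and the job is handed in when it is done.

Besides the shell and the picture viewer there is one more tool, called after "Emit:" by a JSON object that holds its "name" and its "arguments", one argument or row to a line. move_arm: Moves the arm, as the interface text tells. Its arguments: {"type":"object","properties":{"commands":{"type":"string"},"force":{"type":"number"}},"required":["commands"]}

```bash
ls; mkdir -p pics; cat > h.py <<'E'
import numpy as np, cv2, sys
sys.path.insert(0,'.')
from station import bot
from scipy.spatial.transform import Rotation as R
def cam(n):
    o=bot.get_obs(); c=bot.read_camera(n)
    if n=='wrist':
        q=o['tool_rot']; T=np.eye(4);T[:3,:3]=R.from_quat([q[1],q[2],q[3],q[0]]).as_matrix();T[:3,3]=o['eef_pos']
        M=T@np.array(c['hand_eye'])
    else:
        E=np.eye(4);E[:3,:3]=cv2.Rodrigues(np.array(c['rvec'],float))[0];E[:3,3]=np.ravel(c['tvec']);M=np.linalg.inv(E)
    return c['img'],np.array(c['K']),M
def ray(K,M,u,v):
    d=M[:3,:3]@np.linalg.solve(K,[u,v,1.]);return M[:3,3],d
def onz(K,M,u,v,z):
    o,d=ray(K,M,u,v);return o+d*(z-o[2])/d[2]
def proj(K,M,P):
    p=np.linalg.inv(M)@np.append(P,1);p=K@p[:3];return p[:2]/p[2]
def save(img,name,s=1.5):
    cv2.imwrite('pics/'+name,cv2.resize(img[...,::-1],None,fx=s,fy=s,interpolation=cv2.INTER_CUBIC))
E
python3 - <<'E'
from h import *
for n in ['scene','top']:
    i,K,M=cam(n);np.savez(n+'0.npz',i=i,K=K,M=M);save(i,n+'0.png');print(n,K.round(1).tolist(),M.round(3).tolist())
print(bot.get_obs())
E
```

```text
pics
scene [[410.6, 0.0, 264.0], [0.0, 410.6, 194.1], [0.0, 0.0, 1.0]] [[-0.782, 0.487, -0.39, 0.912], [0.624, 0.611, -0.487, 0.503], [0.001, -0.624, -0.782, 0.994], [0.0, 0.0, 0.0, 1.0]]
top [[373.3, 0.0, 250.5], [0.0, 373.3, 185.6], [0.0, 0.0, 1.0]] [[-0.001, -0.995, 0.096, 0.37], [-1.0, 0.001, -0.005, -0.044], [0.005, -0.097, -0.995, 1.039], [0.0, 0.0, 0.0, 1.0]]
{'t': 0.1, 'q': array([-1.2361084 ,  0.47775173,  0.02231199,  1.55635156, -0.01149965,
        1.10931349, -0.08312395]), 'joint_vel': array([ 1.43777171e-03, -8.22433433e-04,  2.82897593e-05, -3.79505961e-03,
       -3.04891594e-04,  8.01094930e-04, -1.71074189e-03]), 'joint_torque': array([ 5.08799858e-03, -5.97760248e+01,  1.61400553e+00, -2.81955886e+01,
        1.28656783e-02,  4.96907160e-03, -3.00596002e-05]), 'eef_pos': array([0.2889719 , 0.60941689, 0.23039979]), 'tool_rot': array([-1.31712354e-04,  2.19578241e-01,  9.75594525e-01, -8.37950828e-04]), 'contact_force': array([-0.39688297,  0.19829339, -0.37548873]), 'torque': array([-0.01469522,  0.07688098, -0.03880946]), 'gripper_width': 0.9991500531254486}
```

View pics/scene0.png

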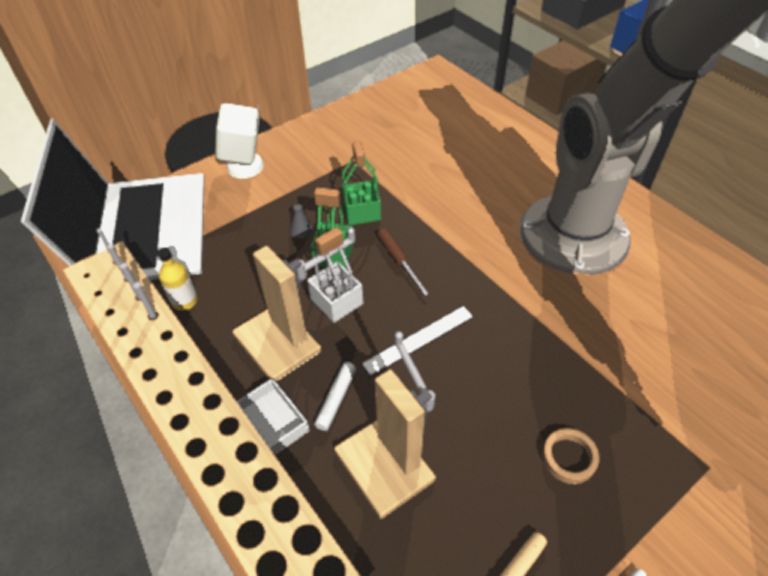

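View pics/top0.png

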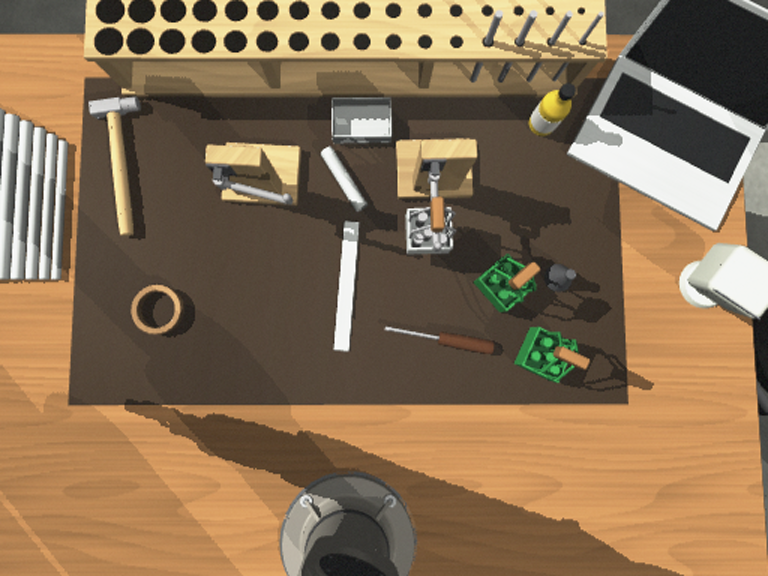

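```bash
python3 - <<'E'
from h import *
a=np.load('top0.npz');b=np.load('scene0.npz')
save(a['i'][90:175,130:325],'topc.png',4)
save(b['i'][145:345,150:310],'scec.png',3)
E
```

```text
(no output)
```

View pics/topc.png

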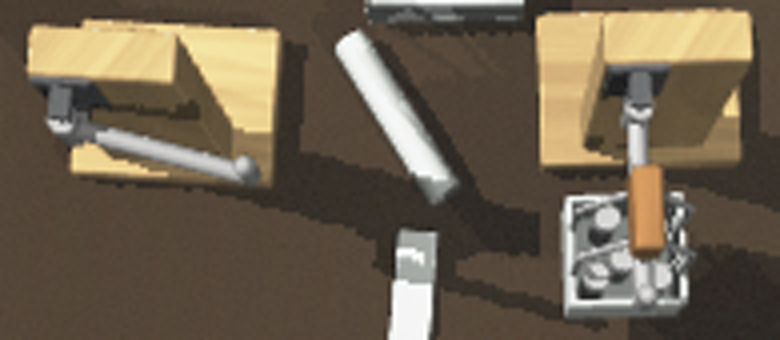

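View pics/scec.png

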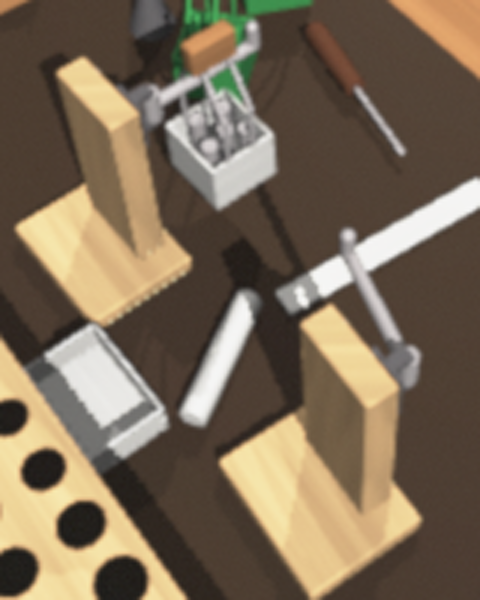

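```bash
cat >> h.py <<'E'
def tri(*rs):
    A=np.zeros((3,3));b=np.zeros(3)
    for o,d in rs:
        d=d/np.linalg.norm(d);P=np.eye(3)-np.outer(d,d);A+=P;b+=P@o
    p=np.linalg.solve(A,b);return p,[round(1000*np.linalg.norm(np.cross(p-o,d/np.linalg.norm(d))),1) for o,d in rs]
E
python3 - <<'E'
from h import *
a=np.load('top0.npz');b=np.load('scene0.npz');T=(a['K'],a['M']);S=(b['K'],b['M'])
t=lambda u,v:(130+(u+.5)/4-.5,90+(v+.5)/4-.5); s=lambda u,v:(150+(u+.5)/3-.5,145+(v+.5)/3-.5)
for n,p,q in [('freeknob',(246,166),(348,235)),('fullknob',(648,291),(252,32)),('grip',(647,210),(208,50))]:
    print(n,tri(ray(*T,*t(*p)),ray(*S,*s(*q))))
    print(onz(*T,*t(*p),.218),onz(*S,*s(*q),.218))
for n,p,z in [('freehinge',(62,122),.2),('fullhinge',(638,112),.2),('LbFL',(28,80),.215),('LbFR',(175,83),.215),('RbFL',(604,66),.215),('RbFR',(750,62),.215),('gripTL',(635,168),.2285),('gripBR',(660,252),.2285),('LbBL',(28,28),.215),('RbBR',(750,12),.215)]:
    print(n,onz(*T,*t(*p),z).round(4))
E
```

```text
freeknob (array([0.5734647 , 0.08565526, 0.2136513 ]), [np.float64(0.5), np.float64(0.5)])
[0.57278101 0.0846042  0.218     ] [0.57499138 0.08837345 0.218     ]
fullknob (array([ 0.50236913, -0.13975468,  0.20878917]), [np.float64(1.4), np.float64(1.4)])
[ 0.50194639 -0.13969882  0.218     ] [ 0.50632551 -0.13101607  0.218     ]
grip (array([ 0.54780072, -0.13957644,  0.2156979 ]), [np.float64(0.5), np.float64(0.5)])
[ 0.54770309 -0.13968324  0.218     ] [ 0.54856461 -0.13721478  0.218     ]
freehinge [0.6029 0.1932 0.2   ]
fullhinge [ 0.6088 -0.1373  0.2   ]
LbFL [0.623  0.2088 0.215 ]
LbFR [0.6213 0.1258 0.215 ]
RbFL [ 0.6312 -0.1167  0.215 ]
RbFR [ 0.6336 -0.1994  0.215 ]
gripTL [ 0.569  -0.1321  0.2285]
gripBR [ 0.522  -0.1453  0.2285]
LbBL [0.6532 0.2096 0.215 ]
RbBR [ 0.6627 -0.2     0.215 ]
```

Emit:
{"name": "move_arm", "arguments": {
  "commands": "0 0 0 -2 0 0 -6.35;0 0 0 -2 0 0 -6.35;0 0 0 -2 0 0 -6.35;0 0 0 -2 0 0 -6.35;0 -1.8 -2.8 0 0 0 0;0 -1.8 -2.8 0 0 0 0;0 -1.8 -2.8 0 0 0 0;0 -1.8 -2.8 0 0 0 0;0 -1.8 -2.8 0 0 0 0;0 -1.8 -2.8 0 0 0 0;0 -1.8 -2.8 0 0 0 0;0 -1.8 -2.8 0 0 0 0",
  "force": 40
}}

```text
t: 1.1
eef_pos: [0.4338, 0.3842, 0.311]
tool_rot: [-0.0, -0.0, 1.0, -0.0]
contact_force: [0.4, 0.2, 0.1]
gripper_width: 0.002
```

Emit:
{"name": "move_arm", "arguments": {
  "commands": "0 -2 -3.2 0 0 0 0;0 -2 -3.2 0 0 0 0;0 -2 -3.2 0 0 0 0;0 -2 -3.2 0 0 0 0;0 -2 -3.2 0 0 0 0;0 -2 -3.2 0 0 0 0;0 -2 -3.2 0 0 0 0;0 -2 -3.2 0 0 0 0;0 -1.8 -3.2 0 0 0 0;0 0 0 2 0 0 0;0 0 0 2 0 0 0;0 0 0 0 0 0 0"
}}

```text
t: 2.1
eef_pos: [0.6092, 0.0968, 0.2669]
tool_rot: [-0.004, 0.0, 1.0, -0.001]
contact_force: [-1.3, 0.2, -1.0]
gripper_width: 0.0
```

```bash
python3 - <<'E'
from h import *
i,K,M=cam('wrist');np.savez('w1.npz',i=i,K=K,M=M);save(i,'w1.png',1.5)
for P in [(.601,.193,.196),(.573,.086,.218),(.6,.095,.2)]: print(proj(K,M,P)*1.5)
print(bot.get_obs()['q'])
E
```

```text
[592.35440616 295.41657148]
[343.97966148 243.19590984]
[368.66080109 296.08700312]
[-0.41001015  0.35506948  0.19704027  1.66310469 -0.07508637  1.13612913
  1.37823881]
```

View pics/w1.png

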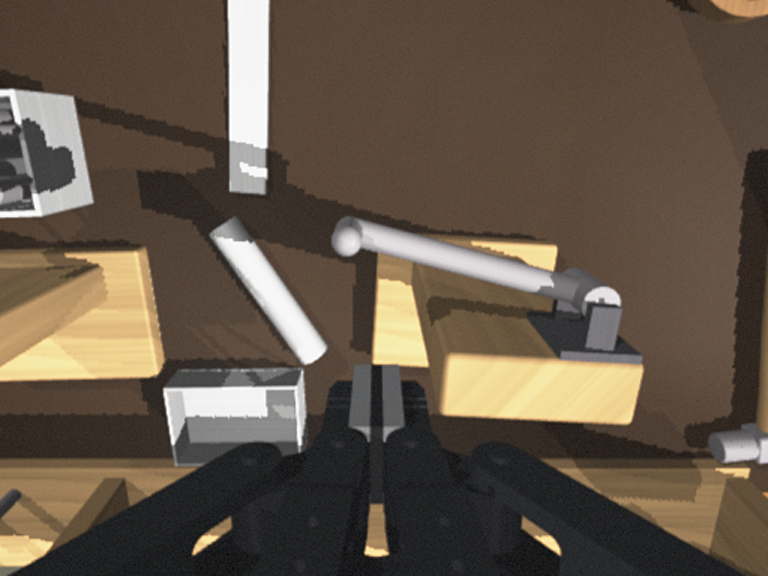

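```bash
python3 - <<'E'
from h import *
H=np.array([.601,.196]);p=np.array([.609,.093]);
for th in np.linspace(.12,1.57,13):
    d=np.array([-np.sin(th),-np.cos(th)]);n=np.array([-np.cos(th),np.sin(th)])
    c=H+(.098-.015*th/1.57)*d-.019*n;  print(round(th,2),c.round(4),'tx %.1f ty %.1f'%(-(c-p)[0]*100,(c-p)[1]*100));p=c
E
```

```text
0.12 [0.6083 0.0976] tx 0.1 ty 0.5
0.24 [0.5966 0.0985] tx 1.2 ty 0.1
0.36 [0.5853 0.1008] tx 1.1 ty 0.2
0.48 [0.5745 0.1045] tx 1.1 ty 0.4
0.6 [0.5643 0.1093] tx 1.0 ty 0.5
0.72 [0.5549 0.1152] tx 0.9 ty 0.6
0.85 [0.5463 0.1221] tx 0.9 ty 0.7
0.97 [0.5388 0.1299] tx 0.8 ty 0.8
1.09 [0.5323 0.1384] tx 0.6 ty 0.9
1.21 [0.5269 0.1475] tx 0.5 ty 0.9
1.33 [0.5227 0.1571] tx 0.4 ty 1.0
1.45 [0.5198 0.1669] tx 0.3 ty 1.0
1.57 [0.518  0.1769] tx 0.2 ty 1.0
```

Emit:
{"name": "move_arm", "arguments": {
  "commands": "0 0 -0.4 1.8 0 0 0;0 0 0 1.8 0 0 0;0 0 0 1.8 0 0 0;0 0 0 1.8 0 0 0;0 0 0 1.7 0 0 0;0 0 0 0 0 0 0"
}}

```text
t: 2.65
eef_pos: [0.6097, 0.0947, 0.1801]
tool_rot: [-0.002, -0.001, 1.0, -0.0]
contact_force: [-1.3, 0.0, -0.4]
gripper_width: -0.001
```

Emit:
{"name": "move_arm", "arguments": {
  "commands": "0 1.2 0.3 0 0 0 0;0 1.2 0.1 0 0 0 0;0 1.1 0.3 0 0 0 0;0 1.1 0.4 0 0 0 0;0 1 0.5 0 0 0 0;0 0.9 0.6 0 0 0 0;0 0.9 0.7 0 0 0 0;0 0.7 0.7 0 0 0 0;0 0.6 0.8 0 0 0 0;0 0.4 0.8 0 0 0 0;0 0.2 0.8 0 0 0 0;0 0 0 0 0 0 0"
}}

```text
t: 3.65
eef_pos: [0.5174, 0.1565, 0.182]
tool_rot: [-0.001, -0.002, 1.0, 0.0]
contact_force: [0.5, 0.9, 0.8]
gripper_width: -0.002
```

Emit:
{"name": "move_arm", "arguments": {
  "commands": "0 0 0.6 0 0 0 0;0 0 0.5 0 0 0 0;0 0 0.4 0 0 0 0;0 0 0.3 0 0 0 0;0 0 0 0 0 0 0"
}}

```text
t: 4.07
eef_pos: [0.5185, 0.1728, 0.1821]
tool_rot: [-0.0, -0.001, 1.0, 0.0]
contact_force: [-0.8, 0.5, -0.7]
gripper_width: 0.002
```

Emit:
{"name": "move_arm", "arguments": {
  "commands": "0 0 0.3 0 0 0 0;0 0 0.3 0 0 0 0;0 0 0.3 0 0 0 0;0 0 0 0 0 0 0"
}}

```text
t: 4.4
eef_pos: [0.5184, 0.1777, 0.1821]
tool_rot: [-0.001, 0.001, 1.0, -0.002]
contact_force: [-1.1, -8.6, 3.2]
gripper_width: -0.001
```

```bash
python3 - <<'E'
from h import *
i,K,M=cam('scene');np.savez('s1.npz',i=i,K=K,M=M)
j,K2,M2=cam('top');np.savez('t1.npz',i=j,K=K2,M=M2)
a=cv2.resize(i[195:305,210:320],None,fx=3.6,fy=3.6,interpolation=cv2.INTER_CUBIC)
b=cv2.resize(j[80:190,110:220],None,fx=3.6,fy=3.6,interpolation=cv2.INTER_CUBIC)
save(np.hstack([a,b]),'c1.png',1)
E
```

```text
(no output)
```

View pics/c1.png

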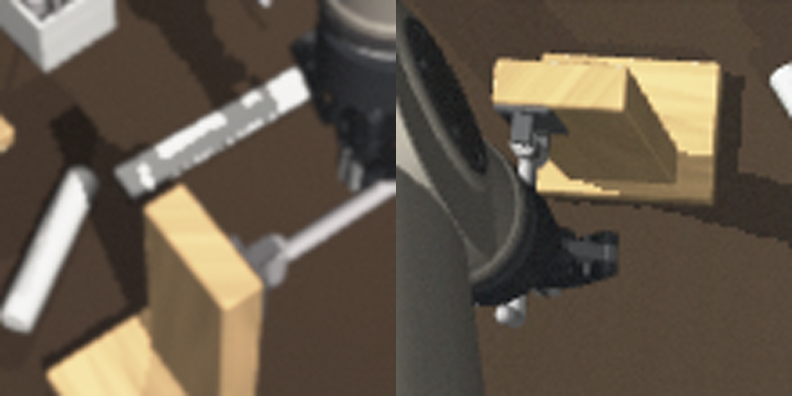

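Emit:
{"name": "move_arm", "arguments": {
  "commands": "0 0 -0.8 -1 0 0 0;0 0 -0.7 -2.5 0 0 0;0 0 0 -3 0 0 0;0 0 0 -3 0 0 0;0.6 0 0 -3 0 0 0;0.6 -0.4 -3.3 0 0 0 0;0.6 -0.4 -3.3 0 0 0 0;0.6 -0.4 -3.3 0 0 0 0;0.6 -0.4 -3.3 0 0 0 0;0.6 -0.4 -3.3 0 0 0 0;0.6 -0.4 -3.3 0 0 0 0;0.6 -0.4 -3.3 0 0 0 0"
}}

```text
t: 5.5
eef_pos: [0.5468, -0.0663, 0.3083]
tool_rot: [0.001, -0.0, 1.0, 0.0]
contact_force: [1.6, 0.6, -0.2]
gripper_width: 0.603
```

Emit:
{"name": "move_arm", "arguments": {
  "commands": "0.6 0 -3.2 0 0 0 0;0.6 0 -3.2 0 0 0 0;0.6 0 0 0 0 0 0;0.6 0 0 0 0 0 0"
}}

```text
t: 5.83
eef_pos: [0.5465, -0.1311, 0.3081]
tool_rot: [0.001, 0.002, 1.0, -0.0]
contact_force: [0.5, 0.9, 0.7]
gripper_width: 0.596
```

```bash
python3 - <<'E'
from h import *
print(bot.get_obs()['eef_pos'],bot.get_obs()['q'].round(2))
i,K,M=cam('wrist');np.savez('w2.npz',i=i,K=K,M=M);save(i,'w2.png',1.5)
j,K2,M2=cam('top');k,K3,M3=cam('scene');np.savez('s2.npz',i=k,K=K3,M=M3);np.savez('t2.npz',i=j,K=K2,M=M2)
print(onz(K2,M2,141.5,167,.218))
hs=cv2.cvtColor(i,cv2.COLOR_RGB2HSV)
m=((hs[...,0]<20)&(hs[...,1]>120)&(hs[...,2]>120)).astype(np.uint8)
n,l,st,ce=cv2.connectedComponentsWithStats(m)
for a in range(1,n):
    if st[a][4]>150: print(st[a],ce[a],onz(K,M,*ce[a],.2335), cv2.minAreaRect(np.argwhere(l==a)[:,::-1].astype(np.float32)))
for P in [(.6105,-.1375,.196),(.502,-.139,.218)]: print(proj(K,M,P)*1.5)
E
```

```text
[ 0.54651931 -0.13114594  0.30808596] [-0.18  0.23  0.36  1.76 -0.09  1.17  1.78]
[0.49174666 0.19338047 0.218     ]
[  21   42   72   54 2157] [56.79694019 70.75475197] [ 0.46013703 -0.24536979  0.2335    ] ((56.69060516357422, 72.62155151367188), (39.91489791870117, 67.93708801269531), 41.987213134765625)
[ 224  166   28   70 1635] [237.88073394 201.67155963] [ 0.54339988 -0.13827364  0.2335    ] ((237.7296905517578, 200.66758728027344), (68.26594543457031, 25.596952438354492), 87.45519256591797)
[362.43987813 394.28270753]
[355.04679425 204.7950381 ]
```

View pics/w2.png

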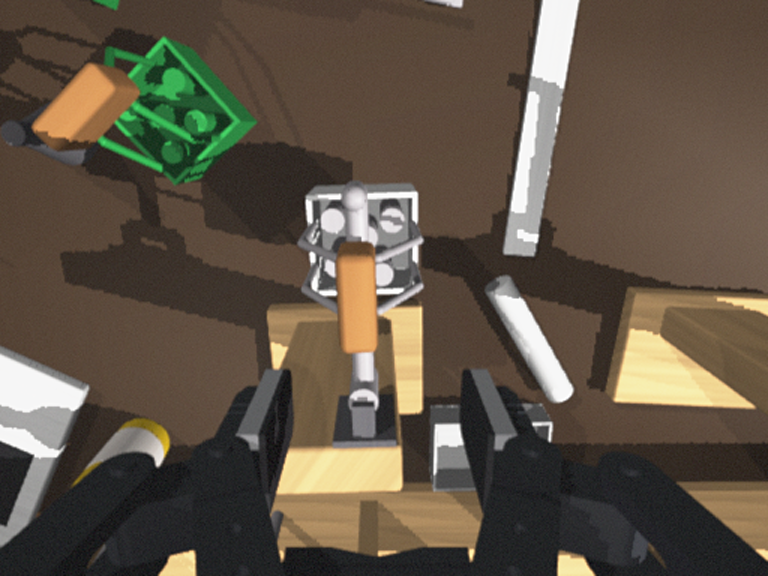

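Emit:
{"name": "move_arm", "arguments": {
  "commands": "0.6 0 -0.7 2 0 0 0;0.6 0 0 2 0 0 0;0.6 0 0 2 0 0 0;0.6 0 0 2 0 0 0;0.6 0 0 1.5 0 0 0;0.6 0 0 1 0 0 0;0.6 0 0 0 0 0 0;0 0 0 0 0 0 0;0 0 0 0 0 0 0;0 0 0 0 0 0 0;0 0 0 0 0 0 0;0 0 0 0 0 0 0",
  "force": 60
}}

```text
t: 6.98
eef_pos: [0.5476, -0.136, 0.2036]
tool_rot: [0.001, -0.0, 1.0, -0.0]
contact_force: [0.8, 0.1, 5.0]
gripper_width: 0.203
```

Emit:
{"name": "move_arm", "arguments": {
  "commands": "0 0 0 -0.5 0 0 0;0 0 0 -0.8 0 0 0;0 0 0 -0.8 0 0 0;0 0 0 -0.8 0 0 0;0 0 0 -0.8 0 0 0;0 0 0 -0.8 0 0 0;0 0 0 0 0 0 0;0 0 0 0 0 0 0;0 0 0 0 0 0 0"
}}

```text
t: 7.73
eef_pos: [0.5463, -0.1359, 0.247]
tool_rot: [-0.0, -0.0, 1.0, 0.0]
contact_force: [0.9, 0.4, -2.4]
gripper_width: 0.204
```

```bash
python3 - <<'E'
from h import *
print(bot.get_obs()['eef_pos'],bot.get_obs()['contact_force'])
i,K,M=cam('scene');j,K2,M2=cam('wrist')
a=cv2.resize(i[130:230,190:300],None,fx=3.6,fy=3.6,interpolation=cv2.INTER_CUBIC)
b=cv2.resize(j[100:300,150:340],None,fx=1.8,fy=1.8,interpolation=cv2.INTER_CUBIC)
save(np.hstack([a,b]),'c2.png',1)
E
```

```text
[ 0.54633787 -0.13586351  0.24704777] [ 0.85846874  0.37541683 -2.42562332]
```

View pics/c2.png

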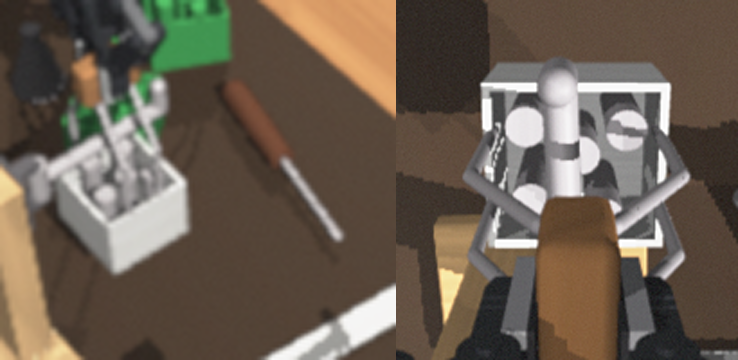

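Emit:
{"name": "move_arm", "arguments": {
  "commands": "0 0.8 0 0 0 0 0;0 1.2 0 0 0 0 0;0 1.2 0 0 0 0 0;0 1.2 0 0 0 0 0;0 1.2 0 0 0 0 0;0 1.2 0 0 0 0 0;0 1.2 0 0 0 0 0;0 1.2 0 0 0 0 0;0 1.2 0 0 0 0 0;0 1 0 0 0 0 0;0 0 0 0 0 0 0;0 0 0 0 0 0 0"
}}

```text
t: 8.83
eef_pos: [0.4324, -0.136, 0.2475]
tool_rot: [0.0, -0.0, 1.0, 0.0]
contact_force: [0.2, -0.0, -3.1]
gripper_width: 0.202
```

Emit:
{"name": "move_arm", "arguments": {
  "commands": "0 0 1 0 0 0 0;0 0 2 0 0 0 0;0 0 2.5 0 0 0 0;0 0 2.5 0 0 0 0;0 0 2.5 0 0 0 0;0 0 2.5 0 0 0 0;0 0 2.5 0 0 0 0;0 0 2.5 0 0 0 0;0 0 2.5 0 0 0 0;0 0 2.5 0 0 0 0;0 0 2.5 0 0 0 0;0 0 2.5 0 0 0 0"
}}

```text
t: 9.83
eef_pos: [0.433, 0.1458, 0.2474]
tool_rot: [0.0, -0.0, 1.0, 0.0]
contact_force: [-0.1, -0.3, -1.7]
gripper_width: 0.201
```

Emit:
{"name": "move_arm", "arguments": {
  "commands": "0 0 2.4 0 0 0 0;0 0 2 0 0 0 0;0 0 0.5 0 0 0 0;0 0 0 0 0 0 0;0 0 0 0 0 0 0"
}}

```text
t: 10.25
eef_pos: [0.4327, 0.1926, 0.2471]
tool_rot: [-0.0, -0.0, 1.0, -0.0]
contact_force: [0.0, -0.6, -2.8]
gripper_width: 0.198
```

```bash
python3 - <<'E'
from h import *
print(bot.get_obs()['eef_pos'],bot.get_obs()['contact_force'])
i,K,M=cam('scene');j,K2,M2=cam('wrist');np.savez('w3.npz',i=j,K=K2,M=M2)
b=cv2.resize(j[60:384,130:400],None,fx=1.6,fy=1.6,interpolation=cv2.INTER_CUBIC)
a=cv2.resize(i[150:294,220:330],None,fx=3.6,fy=3.6,interpolation=cv2.INTER_CUBIC)
save(np.hstack([a[:518],b[:518]]),'c3.png',.9)
for P in [(.596,.196,.19),(.492,.193,.218)]: print((proj(K2,M2,P)-[130,60])*1.6*.9+[396*.9,0], (proj(K,M,P)-[220,150])*3.6*.9)
E
```

```text
[0.4327165  0.19258751 0.2470696 ] [ 0.0065442  -0.62613619 -2.82078896]
[535.30035358 508.69559559] [222.9488288  378.52686443]
[529.3738299  381.12345593] [335.90069439 272.4566247 ]
```

View pics/c3.png

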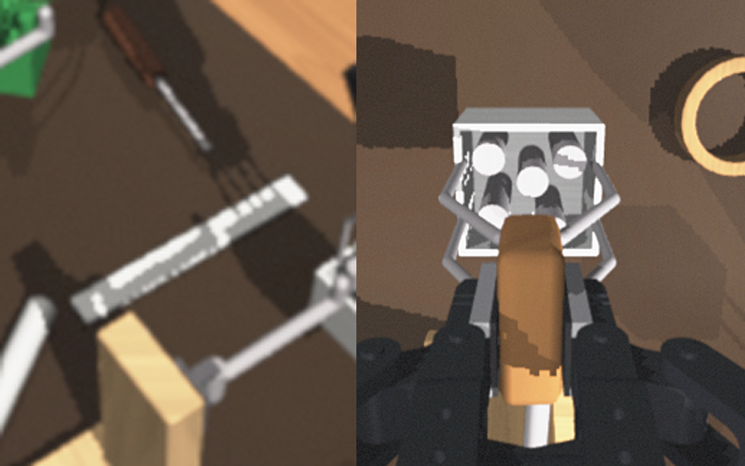

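Emit:
{"name": "move_arm", "arguments": {
  "commands": "0 -0.7 0.1 0 0 0 0;0 -1 0 0 0 0 0;0 -1.2 0.1 0 0 0 0;0 -1.2 0 0 0 0 0;0 -1.2 0 0 0 0 0;0 -1.2 0 0 0 0 0;0 -1.2 0 0 0 0 0;0 -1.2 0 0 0 0 0;0 -1.2 0 0 0 0 0;0 -0.8 0 0 0 0 0;0 0 0 0 0 0 0;0 0 0 0 0 0 0"
}}

```text
t: 11.35
eef_pos: [0.5415, 0.195, 0.247]
tool_rot: [-0.0, -0.0, 1.0, -0.0]
contact_force: [-0.4, 0.2, -2.1]
gripper_width: 0.198
```

Emit:
{"name": "move_arm", "arguments": {
  "commands": "0 0 0 0.5 0 0 0;0 0 0 0.8 0 0 0;0 0 0 0.8 0 0 0;0 0 0 0.8 0 0 0;0 0 0 0.6 0 0 0;0 0 0 0.4 0 0 0;0 0 0 0 0 0 0;0 0 0 0 0 0 0"
}}

```text
t: 12.02
eef_pos: [0.5413, 0.195, 0.2081]
tool_rot: [-0.0, -0.0, 1.0, -0.0]
contact_force: [-0.5, -0.2, -2.4]
gripper_width: 0.202
```

Emit:
{"name": "move_arm", "arguments": {
  "commands": "0 0 0 0.2 0 0 0;0 0 0 0.2 0 0 0;0 0 0 0.1 0 0 0;0 0 0 0 0 0 0;0 0 0 0 0 0 0"
}}

```text
t: 12.43
eef_pos: [0.5418, 0.1952, 0.2038]
tool_rot: [0.0, -0.0, 1.0, 0.0]
contact_force: [-0.9, 0.2, 1.9]
gripper_width: 0.197
```

```bash
python3 - <<'E'
from h import *
j,K2,M2=cam('wrist');i,K,M=cam('scene')
b=cv2.resize(j[60:384,130:400],None,fx=1.6,fy=1.6,interpolation=cv2.INTER_CUBIC)
a=cv2.resize(i[170:314,250:360],None,fx=3.6,fy=3.6,interpolation=cv2.INTER_CUBIC)
save(np.hstack([a[:518],b[:518]]),'c4.png',.9)
E
```

```text
(no output)
```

View pics/c4.png

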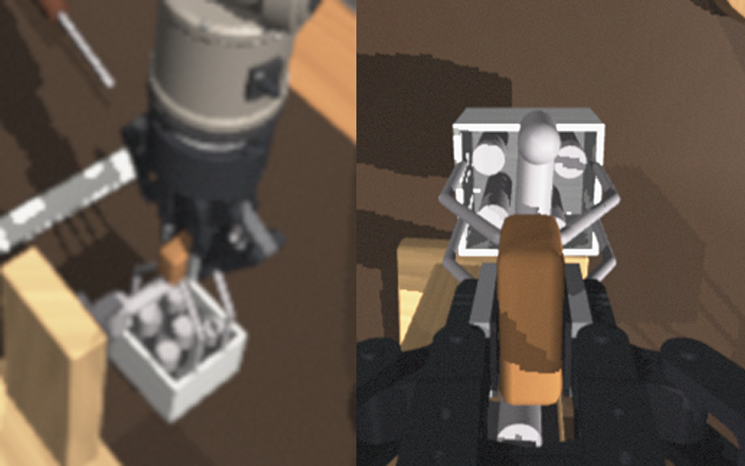

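Emit:
{"name": "move_arm", "arguments": {
  "commands": "0.25 0 0 0 0 0 0;0.3 0 0 0 0 0 0;0.4 0 0 0 0 0 0;0.5 0 0 0 0 0 0;0.6 0 0 0 0 0 0;0.6 0 0 -0.5 0 0 0;0.6 0 0 -1 0 0 0;0.6 0 0 -1.5 0 0 0;0.6 0 0 -2 0 0 0;0.6 0 0 -2 0 0 0;0.6 0 0 -2 0 0 0;0 0 0 0 0 0 0"
}}

```text
t: 13.53
eef_pos: [0.5436, 0.1958, 0.2987]
tool_rot: [0.004, -0.0, 1.0, 0.002]
contact_force: [0.8, -0.1, 0.6]
gripper_width: 0.475
```

```bash
python3 - <<'E'
from h import *
j,K2,M2=cam('wrist');i,K,M=cam('scene')
b=cv2.resize(j[30:384,130:400],None,fx=1.5,fy=1.5,interpolation=cv2.INTER_CUBIC)
a=cv2.resize(i[170:314,250:360],None,fx=3.6,fy=3.6,interpolation=cv2.INTER_CUBIC)
save(np.hstack([a[:518],b[:518]]),'c5.png',.9)
E
```

```text
(no output)
```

View pics/c5.png

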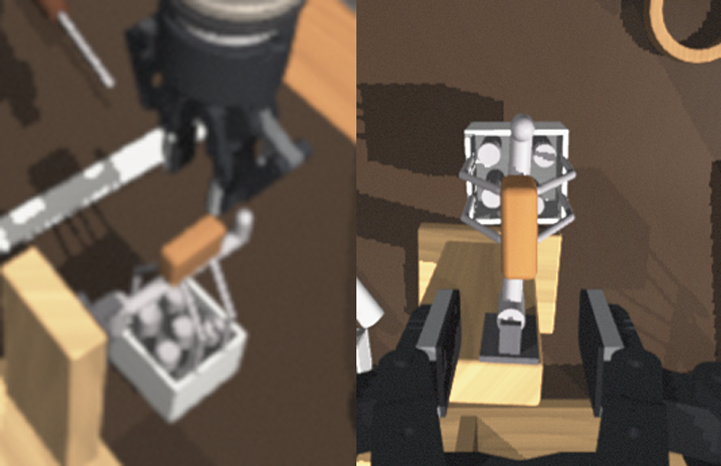

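Emit:
{"name": "move_arm", "arguments": {
  "commands": "0 0.2 -1.5 0 0 0 0;0 0.2 -3 0 0 0 0;0 0.2 -3 0 0 0 0;0 0.2 -3 0 0 0 0;0 0.2 -3 0 0 0 0;0 0.2 -3 0 0 0 0;0 0.2 -3 0 0 0 0;0 0.2 -3 0 0 0 0;0 0 -3 0 0 0 0;0 0 -3 0 0 0 0;0 0 -1.5 0 0 0 0;0 0 0 0 0 0 0"
}}

```text
t: 14.63
eef_pos: [0.5236, -0.1106, 0.2924]
tool_rot: [-0.001, 0.004, 1.0, -0.001]
contact_force: [-1.2, -0.4, 0.4]
gripper_width: 0.002
```

```bash
python3 - <<'E'
from h import *
H=np.array([.6105,-.1375]);p=np.array([.528,-.105]);
for th in np.linspace(1.57,0,14):
    d=np.array([-np.sin(th),-np.cos(th)]);n=np.array([-np.cos(th),np.sin(th)])
    c=H+.085*d+.0195*n;  print(round(th,2),c.round(4),'tx %.1f ty %.1f'%(-(c-p)[0]*100,(c-p)[1]*100));p=c
E
```

```text
1.57 [ 0.5255 -0.1181] tx 0.3 ty -1.3
1.45 [ 0.5238 -0.1285] tx 0.2 ty -1.0
1.33 [ 0.5233 -0.139 ] tx 0.0 ty -1.1
1.21 [ 0.5241 -0.1495] tx -0.1 ty -1.0
1.09 [ 0.5262 -0.1598] tx -0.2 ty -1.0
0.97 [ 0.5295 -0.1698] tx -0.3 ty -1.0
0.85 [ 0.534  -0.1793] tx -0.4 ty -1.0
0.72 [ 0.5396 -0.1882] tx -0.6 ty -0.9
0.6 [ 0.5462 -0.1964] tx -0.7 ty -0.8
0.48 [ 0.5537 -0.2037] tx -0.8 ty -0.7
0.36 [ 0.5621 -0.2101] tx -0.8 ty -0.6
0.24 [ 0.5712 -0.2154] tx -0.9 ty -0.5
0.12 [ 0.5809 -0.2195] tx -1.0 ty -0.4
0.0 [ 0.591  -0.2225] tx -1.0 ty -0.3
```

Shift a little to +y for clearance, then descend.

Emit:
{"name": "move_arm", "arguments": {
  "commands": "0 -0.2 0.8 1.5 0 0 0;0 0 0 2.5 0 0 0;0 0 0 2.5 0 0 0;0 0 0 2.5 0 0 0;0 0 0 2.2 0 0 0;0 0 0 0 0 0 0"
}}

```text
t: 15.13
eef_pos: [0.5236, -0.096, 0.1766]
tool_rot: [-0.005, -0.001, 1.0, 0.0]
contact_force: [-1.1, 0.1, -0.1]
gripper_width: -0.003
```

Emit:
{"name": "move_arm", "arguments": {
  "commands": "0 0 -0.8 0 0 0 0;0 0 -0.9 0 0 0 0;0 0.1 -1 0 0 0 0;0 0.1 -1.1 0 0 0 0;0 -0.1 -1 0 0 0 0;0 -0.2 -1 0 0 0 0;0 -0.3 -1 0 0 0 0;0 -0.4 -1 0 0 0 0;0 -0.6 -0.9 0 0 0 0;0 -0.7 -0.8 0 0 0 0;0 -0.8 -0.7 0 0 0 0;0 0 0 0 0 0 0"
}}

```text
t: 16.13
eef_pos: [0.5581, -0.2008, 0.1811]
tool_rot: [0.0, 0.0, 1.0, -0.001]
contact_force: [0.1, -0.3, -0.1]
gripper_width: -0.001
```

Emit:
{"name": "move_arm", "arguments": {
  "commands": "0 -0.7 -0.7 0 0 0 0;0 -0.8 -0.6 0 0 0 0;0 -0.8 -0.5 0 0 0 0;0 -0.7 -0.4 0 0 0 0;0 -0.5 -0.3 0 0 0 0;0 0 0 0 0 0 0"
}}

```text
t: 16.63
eef_pos: [0.5929, -0.2248, 0.1813]
tool_rot: [0.0, -0.0, 1.0, -0.0]
contact_force: [-0.1, 1.3, -0.3]
gripper_width: -0.0
```

Emit:
{"name": "move_arm", "arguments": {
  "commands": "0 -0.3 0 0 0 0 0;0 -0.3 0 0 0 0 0;0 0 0 0 0 0 0"
}}

```text
t: 16.88
eef_pos: [0.5954, -0.2245, 0.181]
tool_rot: [-0.002, 0.0, 1.0, 0.0]
contact_force: [-7.3, 0.3, 3.4]
gripper_width: 0.001
```

Emit:
{"name": "move_arm", "arguments": {
  "commands": "0 -0.2 0 0 0 0 0;0 0 0 0 0 0 0;0 0.6 0 0 0 0 0;0 1 0 0 0 0 0;0 1 0 -1 0 0 0;0 0 0 -3 0 0 0;0 0 0 -3 0 0 0;0 0 0 -3 0 0 0;0 2 1 -2 0 0 0;0 3 2 0 0 0 0;0 2 2 0 0 0 0;0 0 0 0 0 0 0"
}}

```text
t: 17.88
eef_pos: [0.5003, -0.1706, 0.3018]
tool_rot: [0.0, -0.002, 1.0, 0.001]
contact_force: [0.3, 0.4, -1.3]
gripper_width: 0.001
```

```bash
python3 - <<'E'
from h import *
print(bot.get_obs()['contact_force'])
j,K2,M2=cam('top');i,K,M=cam('scene')
b=cv2.resize(j[70:190,120:320],None,fx=2.4,fy=2.4,interpolation=cv2.INTER_CUBIC)
a=cv2.resize(i[130:310,190:330],None,fx=2.2,fy=2.2,interpolation=cv2.INTER_CUBIC)
b=np.vstack([b,np.zeros((a.shape[0]-b.shape[0],b.shape[1],3),np.uint8)])
save(np.hstack([a,b]),'c6.png',1)
E
```

```text
[ 0.25893718  0.4390468  -1.27348581]
```

View pics/c6.png

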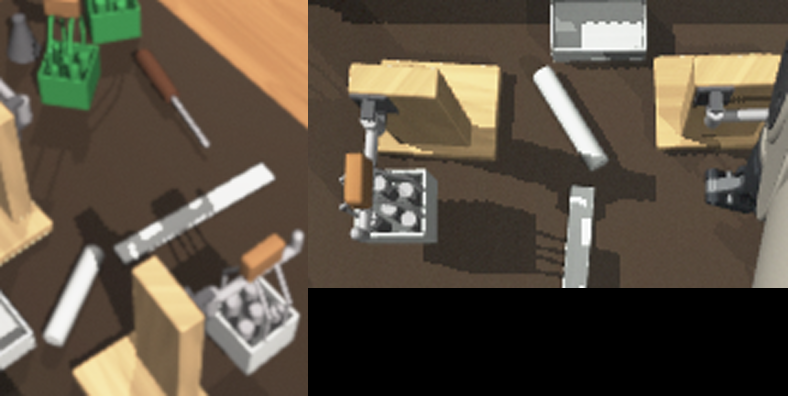

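Emit:
{"name": "move_arm", "arguments": {
  "commands": "0 0 3 -1 0 0 0;0 0 3.5 0 0 0 0;0 0 3.5 0 0 0 0;0 0 3.5 0 0 0 0;0 0 3.5 0 0 0 0;0 0 3.5 0 0 0 0;0 0 3 0 0 0 0;0 0 0 0 0 0 0;0 0 0 0 0 0 0"
}}

```text
t: 18.73
eef_pos: [0.5043, 0.0627, 0.3111]
tool_rot: [0.0, -0.002, 1.0, 0.0]
contact_force: [0.1, -0.6, -0.3]
gripper_width: -0.002
```

```bash
python3 - <<'E'
from h import *
a=np.load('top0.npz')['i'].astype(int)
j,K,M=cam('top');g=j.astype(int)
sat=g.max(2)-g.min(2)
P=np.array([.6137,-.2475,.218]);u=proj(K,M,P);print(u)
m=((sat<30)&(g.mean(2)>120)).astype(np.uint8)
u0,v0=u.astype(int)
r=m[v0-10:v0+11,u0-45:u0+12]
for row in r: print(''.join('.#'[k] for k in row))
E
```

```text
[338.83859985 113.29943556]
.........................................................
.........................................................
.........................................................
.###.....................................................
.........................................................
.........................................................
.........................................................
.........................................................
.........................................................
............................................####.........
...........................................#####.........
..........................................######.........
..........######################################.........
......#####################################..#...........
##########################################...............
#.....#####################################..............
......#####################..............................
.........................................................
.........................................................
.........................................................
.........................................................
```

```bash
python3 -c "
from h import *
bot.hand_in()"
```

```text
the job is handed in; nothing more can be done
```

The job is done and handed in at about 19 s on the robot's clock. I swung the empty peg out, moved the tin across upright onto it, and folded the emptied peg back against its board.

- **Unfolding:** the peg met its stop with about 9 N. After the tin was hung, its tip was within a pixel of that position in the top image.
- **Tin:** the wrist and scene images after release show both hoops on the peg, with the tin level and hanging free.
- **Folding:** the emptied peg met its stop with about 7 N. In the last top image its bar lies straight along its board, and the end is within a pixel or so of where a folded peg should be.
- **Arm and forces:** the arm ended about 0.31 m up, clear of everything. The highest contact force I read was about 9 N, though I only read it at the end of each move.

None of the checks failed. The first position estimates from the two cameras disagreed by up to about 10 mm at the full peg's tip, so I used the top and wrist views instead. The fold angle was judged from the contact position and that last top image, not measured directly.

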